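# Put the microscope objectives away in their caddy

## Robot

A 6-joint arm with a two-finger parallel gripper is mounted at the origin on the work surface. World frame = base frame: x ahead of the robot, y to its left, z up, the work surface at z = 0. Lengths are in m, angles in rad, forces in N, time in s.
With the tool pointing down it reaches from about 0.375 to 0.9 m from the base axis. Payload 3.1 kg.
Tool frame: the origin (TCP) lies between the finger pads; the fingertips stand 22 mm ahead of it and the grasp point (between the pads) lies 3 mm ahead of it; z points along the fingers, y is the direction in which the jaws open and shut (so a half turn about z gives the same grasp; the last joint's range is limited). The gripper opens to 85 mm and grips with 20 to 120 N. Pads are 22 mm wide; open, the fingers measure 114 mm over their backs; the gripper's body (76 mm by 85 mm) begins 54 mm behind the grasp point. The pads swing forward as they close: fully open they stand 13 mm farther back than shut.
Start: joints at [0.978, 0.527, 1.433, -0, 1.181, -0.178], TCP at [0.252, 0.572, 0.253] pointing down, gripper open.
Joint ranges: [-3.08, 3.08], [-0.75, 2.2], [0.22, 2.44], [-1.43, 4.57], [0, 2.65], [-2.85, 2.85]. Speed limits (rad/s): [2.79, 2.79, 3.14, 3.14, 3.14, 3.14].

## Interface

Orientations are given as a unit quaternion [x, y, z, w].
In Python, from station import status, snapshot, manip gives the robot as it stands.
- The arm moves only by the tool move_arm, never from a script. Its argument "plan" is a list that holds one entry, the list of rows, each a list of 7 numbers: the turn, a rotation vector about the tool's x, y, z scaled (see below), then the shift along the tool's x, y, z scaled (see below), then the closure, from 0 (fully open) to 1 (shut). A call has exactly 8 rows; each row is the pose to reach, as a shift and turn from the pose commanded when the call began, along the tool's axes at that moment; what a row does not reach only later rows make up. The controller multiplies each number of a shift by 100 mm and each number of a turn by pi/4 rad. A row lasts 1/8 s, in which the tool goes at most 62.5 mm and 10.7 degrees, less where a joint would pass 70% of its speed; a pose out of reach is approached as far as the arm can. A call with a number of a shift or a turn outside -1 to 1 is refused whole. A call with a gripper value outside its range is refused whole. The fingers move at their own pace and stop on an object; "force" is the grip in N (left out, the last holds). Time passes only in rows, so rows that repeat a pose let the fingers close, or fill a call up. It gives the time, the measured TCP pose, the force and the opening at its end, in the units of the state.
- status.sense(): the state, without advancing time (a new reading comes with each control period).
- snapshot(name): name is "scene" or "side" or "wrist"; returns a dict with "img" (480x640x3 uint8, red, green, blue), "depth" (480x640 float32, m along the optical axis (not along the pixel's ray), 0 where there is no reading), "mtx" (3x3 intrinsics, pixels), "k1" (the pictures are not rectified: a ray, as slopes to the right and down, at radius r is drawn at 1 + k1 r^2 times it, then the intrinsics apply), "T" (4x4, takes a point from camera to world coordinates). Camera axes: x right, y up, looking along -z (the intrinsics and any distortion apply to the point x, -y, -z); pixel columns grow to the right and rows downward; lengths in m; the calibration is good to about 2 mm. A picture is of the moment at which its call begins.
- manip.sign_off(): hands the job in, once; it reports no verdict.
The state is a dict: "t": time; "q": joint angles; "qd": joint speeds; "tau": joint torques, N m; "tcp_pos": TCP position; "tool_rot": TCP orientation; "force": force on the tool from outside, world axes, zero at the start; "ft_torque": the same for the moment, N m; "finger_gap": opening from 0.0 (shut) to 1.0 (fully open).
Only numpy, scipy, OpenCV 4.12 (cv2) and the standard library are available. Lean on these libraries where they do the work, as an engineer would, in place of code of your own. Each camera call takes 0.05 s, during which the arm holds its last target. There are 200 camera calls.

## Task

Put the four white microscope objectives away in the grey caddy, each standing upright, lens up, down inside the dish whose colour matches its ring. Set each one down gently - do not drop it or knock it over - and let go of it. The two black objectives belong to another instrument: leave them standing where they are, whatever their ring colour.

Things in the scene. Friction and masses are not known exactly. Their poses are not given: they have to be found in the camera images.
- obj_red_mid (a point): Microscope objective, white barrel, red ring; to be put away. Stands upright on its thread, lens up, on a blue-grey mat 3 mm thick, six objectives 60 mm or more apart. 58 mm tall, 0.1 to 0.21 kg: 26 mm foot 8 mm high, 34 mm barrel from 8 to 41 mm, red taper, 20 mm nose. Point: on the axis, 29 mm above the foot; z up.
- obj_yellow_mid (a point): Microscope objective, white barrel, yellow ring; to be put away. Stands upright on its thread, lens up, on a blue-grey mat 3 mm thick, six objectives 60 mm or more apart. 58 mm tall, 0.1 to 0.21 kg: 26 mm foot 8 mm high, 34 mm barrel from 8 to 41 mm, yellow taper, 20 mm nose. Point: on the axis, 29 mm above the foot; z up.
- obj_green_mid (a point): Microscope objective, white barrel, green ring; to be put away. Stands upright on its thread, lens up, on a blue-grey mat 3 mm thick, six objectives 60 mm or more apart. 58 mm tall, 0.1 to 0.21 kg: 26 mm foot 8 mm high, 34 mm barrel from 8 to 41 mm, green taper, 20 mm nose. Point: on the axis, 29 mm above the foot; z up.
- obj_blue_mid (a point): Microscope objective, white barrel, blue ring; to be put away. Stands upright on its thread, lens up, on a blue-grey mat 3 mm thick, six objectives 60 mm or more apart. 58 mm tall, 0.1 to 0.21 kg: 26 mm foot 8 mm high, 34 mm barrel from 8 to 41 mm, blue taper, 20 mm nose. Point: on the axis, 29 mm above the foot; z up.
- black_yellow_mid (a point): Microscope objective, black barrel, yellow ring; a look-alike that is to stay where it is. Stands upright on its thread, lens up, on a blue-grey mat 3 mm thick, six objectives 60 mm or more apart. 58 mm tall, 0.1 to 0.21 kg: 26 mm foot 8 mm high, 34 mm barrel from 8 to 41 mm, yellow taper, 20 mm nose. Point: on the axis, 29 mm above the foot; z up.
- black_green_mid (a point): Microscope objective, black barrel, green ring; a look-alike that is to stay where it is. Stands upright on its thread, lens up, on a blue-grey mat 3 mm thick, six objectives 60 mm or more apart. 58 mm tall, 0.1 to 0.21 kg: 26 mm foot 8 mm high, 34 mm barrel from 8 to 41 mm, green taper, 20 mm nose. Point: on the axis, 29 mm above the foot; z up.
- dish_red: Round red dish fixed in the dark grey caddy (190 mm square, walls 20 mm high over the table; dishes in a square of 84 mm pitch, centres 53 mm inside the caddy's edge). 57 mm outside, 50 mm inside, rim 9 mm high, floor 3 mm thick. Origin: centre of its underside, 5 mm above the table; z up. An objective standing in it has its point 32 mm above this origin.
- dish_yellow: Round yellow dish fixed in the dark grey caddy (190 mm square, walls 20 mm high over the table; dishes in a square of 84 mm pitch, centres 53 mm inside the caddy's edge). 57 mm outside, 50 mm inside, rim 9 mm high, floor 3 mm thick. Origin: centre of its underside, 5 mm above the table; z up. An objective standing in it has its point 32 mm above this origin.
- dish_green: Round green dish fixed in the dark grey caddy (190 mm square, walls 20 mm high over the table; dishes in a square of 84 mm pitch, centres 53 mm inside the caddy's edge). 57 mm outside, 50 mm inside, rim 9 mm high, floor 3 mm thick. Origin: centre of its underside, 5 mm above the table; z up. An objective standing in it has its point 32 mm above this origin.
- dish_blue: Round blue dish fixed in the dark grey caddy (190 mm square, walls 20 mm high over the table; dishes in a square of 84 mm pitch, centres 53 mm inside the caddy's edge). 57 mm outside, 50 mm inside, rim 9 mm high, floor 3 mm thick. Origin: centre of its underside, 5 mm above the table; z up. An objective standing in it has its point 32 mm above this origin.

How it is judged:
At the end, for the whole second after the job is handed in: Each white objective stands upright (within 0.12 rad) on the floor of the dish of its own ring colour, its axis within 14 mm of the dish's centre, released and at rest; the two black objectives still stand upright within 20 mm of where they began (horizontal distance between obj_red_mid and dish_red below 0.014 m and z of obj_red_mid in the frame of dish_red between 0.028 and 0.0355 m and angle between each of obj_red_mid, obj_yellow_mid, obj_green_mid, obj_blue_mid, black_yellow_mid, black_green_mid's own z axis and vertical below 0.12 rad and linear speed of each of obj_red, obj_yellow, obj_green, obj_blue below 0.02 m/s and horizontal distance between obj_yellow_mid and dish_yellow below 0.014 m and z of obj_yellow_mid in the frame of dish_yellow between 0.028 and 0.0355 m and horizontal distance between obj_green_mid and dish_green below 0.014 m and z of obj_green_mid in the frame of dish_green between 0.028 and 0.0355 m and horizontal distance between obj_blue_mid and dish_blue below 0.014 m and z of obj_blue_mid in the frame of dish_blue between 0.028 and 0.0355 m and distance of each of black_yellow_mid, black_green_mid from where it was at the start of the episode below 0.02 m); the robot touches nothing.
It fails at once if a white objective is dropped (falls freely more than about 3 cm) ((linear speed of obj_red above 0.8 m/s and contact force between obj_red and the fingers below 0.05 N) or (linear speed of obj_yellow above 0.8 m/s and contact force between obj_yellow and the fingers below 0.05 N) or (linear speed of obj_green above 0.8 m/s and contact force between obj_green and the fingers below 0.05 N) or (linear speed of obj_blue above 0.8 m/s and contact force between obj_blue and the fingers below 0.05 N)).
It fails at once if a white objective is knocked over or laid down (angle between any of obj_red_mid, obj_yellow_mid, obj_green_mid, obj_blue_mid's own z axis and vertical above 0.8 rad).
It fails at once if a black objective is moved 2 cm or more (distance of any of black_yellow_mid, black_green_mid from where it was at the start of the episode above 0.02 m).
It also fails if it takes over 115 s, if anything falls off the work surface, if the arm or the gripper's body presses on something with over 40 N, if the wrist force passes 120 N, or if a joint passes its speed limit or range.

## Working session

There is one attempt and no reset: what is moved stays moved. The work goes in short steps, Python scripts to look and compute and a tool call to move; the robot and the scene stay as the last step left them, time stands still between calls to the robot, and variables do not carry over. Pictures are saved under pics/ and viewed, on a budget of 14 in all, crops included, one or two more only if the job needs it, and the job is handed in when it is done.

Besides the shell and the picture viewer there is one more tool, called after "Request:" in YAML: its name, and indented under it one key for each argument. move_arm: Moves the arm, as the interface text tells. Its arguments: {"type":"object","properties":{"plan":{"type":"array"},"force":{"type":"number"}},"required":["plan"]}

```bash
ls; mkdir -p pics; python3 - <<'E'
from station import status, snapshot
import cv2,numpy as np
s=status.sense();print(s)
for n in("scene","side"):
    d=snapshot(n);cv2.imwrite(f"pics/{n}0.png",d["img"][:,:,::-1]);np.savez(f"{n}0.npz",**d)
    print(n,d["mtx"],d["k1"],d["T"])
E
```

```text
pics
{'t': 0.0, 'q': array([ 9.77492518e-01,  5.28450458e-01,  1.43393681e+00, -6.95243627e-06,
        1.18137219e+00, -1.78505909e-01]), 'qd': array([ 7.77238168e-04,  8.82972143e-05,  6.37245890e-04, -3.15280504e-04,
       -4.07945794e-04, -5.31772433e-04]), 'tau': array([-6.93873972e-05, -4.42359674e+01, -1.78025115e+01, -1.67334751e-04,
        8.23192036e-03, -2.40115170e-06]), 'tcp_pos': array([0.25147011, 0.5714358 , 0.25233223]), 'tool_rot': array([ 2.05913875e-01,  9.78569518e-01, -1.00493887e-03, -4.04812716e-04]), 'force': array([-0.52442591,  0.43136096, -0.88022434]), 'ft_torque': array([-0.01491104,  0.01717957, -0.0242383 ]), 'finger_gap': 0.998203334788619}
scene [[560.16460891   0.         319.2262585 ]
 [  0.         560.16460891 237.39583915]
 [  0.           0.           1.        ]] 0.006088738992497938 [[ 1.39046601e-04 -8.51652478e-01  5.24106896e-01  9.48851260e-01]
 [ 9.99998296e-01  1.08316493e-03  1.49479761e-03  5.87272521e-03]
 [-1.84074229e-03  5.24105795e-01  8.51651177e-01  7.25127027e-01]
 [ 0.00000000e+00  0.00000000e+00  0.00000000e+00  1.00000000e+00]]
side [[508.94923128   0.         314.03036861]
 [  0.         508.94923128 247.153298  ]
 [  0.           0.           1.        ]] -0.06745930672191995 [[ 0.68851553  0.50645665 -0.51908384  0.18686348]
 [-0.72521752  0.483221   -0.49046611 -0.33517019]
 [ 0.00243239  0.71414223  0.6999964   0.5628257 ]
 [ 0.          0.          0.          1.        ]]
```

View pics/scene0.png

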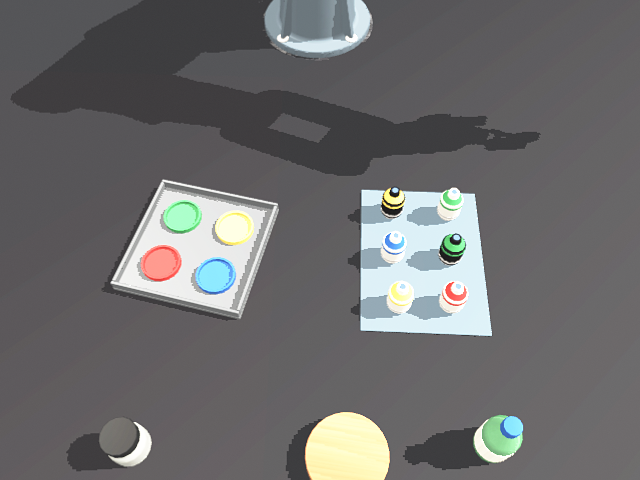

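View pics/side0.png

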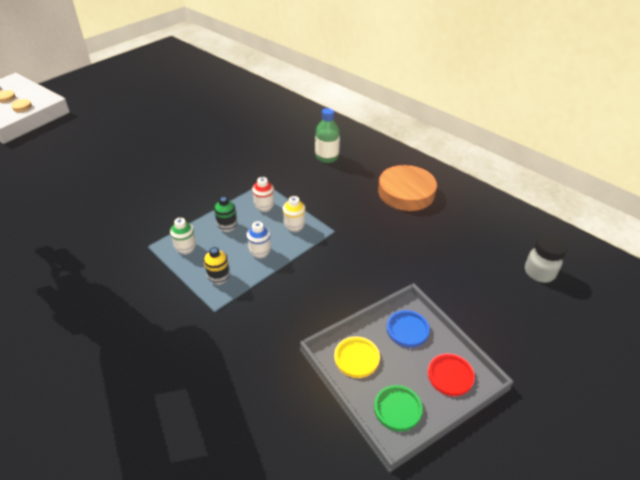

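Scene view: white objectives are green (452,203), blue (394,246), yellow (401,296) and red (455,295). Black ones are yellow (393,201) and green (453,247). Dishes are green (182,216), yellow (234,228), red (161,263) and blue (216,276). The side view agrees with this layout.

```bash
cat > h.py <<'E'
import numpy as np,cv2
from scipy.optimize import least_squares
def cloud(d):
    v,u=np.mgrid[0:480,0:640]
    p=cv2.undistortPoints(np.stack([u,v],-1).reshape(-1,1,2).astype(float),d["mtx"],np.array([float(d["k1"]),0,0,0])).reshape(480,640,2)
    z=d["depth"].astype(float); P=np.stack([p[...,0]*z,-p[...,1]*z,-z],-1)
    W=P@d["T"][:3,:3].T+d["T"][:3,3]; W[z<=0]=np.nan
    return W
def circ(P,R=None):
    c=P.mean(0)
    if R: return least_squares(lambda a:np.hypot(*(P-a[:2]).T)-R,c,loss="soft_l1",f_scale=.002).x
    return least_squares(lambda a:np.hypot(*(P-a[:2]).T)-a[2],[*c,.026],loss="soft_l1",f_scale=.002).x
E
python3 - <<'E'
from h import *
for n,objs,dish in(("scene",dict(green=(452,203),blue=(394,246),yellow=(401,296),red=(455,295),bY=(393,201),bG=(453,247)),dict(green=(182,216),yellow=(234,228),red=(161,263),blue=(216,276))),
 ("side",dict(green=(183,238),blue=(259,242),yellow=(294,216),red=(263,196),bY=(216,267),bG=(226,216)),dict(green=(398,408),yellow=(357,357),red=(451,375),blue=(408,328)))):
    d=np.load(n+"0.npz"); W=cloud(d); print(n)
    for k,(u,v) in objs.items():
        Q=W[v-30:v+30,u-30:u+30].reshape(-1,3); Q=Q[np.isfinite(Q[:,2])]
        c0=np.nanmedian(W[v-6:v+7,u-6:u+7].reshape(-1,3),0)[:2]
        Q=Q[np.hypot(*(Q[:,:2]-c0).T)<.035]
        B=Q[(Q[:,2]>.014)&(Q[:,2]<.042)]
        c=circ(B[:,:2],.017); res=np.hypot(*(B[:,:2]-c).T)-.017
        N=Q[Q[:,2]>.057]
        print(k,c.round(4),len(B),"rms",res.std().round(4),"zmax",np.percentile(Q[:,2],99).round(4),"nose",N.mean(0).round(4) if len(N) else None)
    for k,(u,v) in dish.items():
        Q=W[v-32:v+32,u-32:u+32].reshape(-1,3)
        im=d["img"][v-32:v+32,u-32:u+32].reshape(-1,3).astype(int)
        sat=(im.max(1)-im.min(1))>60
        Q=Q[sat&np.isfinite(Q[:,2])]
        E=Q[(Q[:,2]>.0115)&(Q[:,2]<.018)]
        print("dish",k,circ(E[:,:2]).round(4),len(E),"zfloor",np.percentile(Q[:,2],[10,95]).round(4))
E
```

```text
scene
green [0.4623 0.2023] 247 rms 0.0007 zmax 0.0634 nose [0.4645 0.2014 0.0614]
blue [0.5372 0.1115] 217 rms 0.0005 zmax 0.0635 nose [0.5393 0.1108 0.0617]
yellow [0.6163 0.1151] 217 rms 0.0005 zmax 0.063 nose [0.618  0.1146 0.0614]
red [0.6163 0.188 ] 237 rms 0.0005 zmax 0.0629 nose [0.6179 0.1872 0.0612]
bY [0.4589 0.1158] 231 rms 0.0007 zmax 0.0631 nose [0.4614 0.115  0.0611]
bG [0.5404 0.1953] 238 rms 0.0006 zmax 0.0629 nose [0.5423 0.1946 0.0613]
dish green [ 0.4725 -0.2048  0.0265] 359 zfloor [0.008  0.0161]
dish yellow [ 0.5064 -0.1412  0.0395] 150 zfloor [0.0075 0.016 ]
dish red [ 0.5527 -0.2247  0.0263] 339 zfloor [0.0078 0.0161]
dish blue [ 0.5738 -0.1437  0.0262] 356 zfloor [0.0078 0.016 ]
side
green [0.4608 0.2013] 312 rms 0.0008 zmax 0.0612 nose [0.4597 0.1993 0.0602]
blue [0.5362 0.11  ] 294 rms 0.0008 zmax 0.0609 nose [0.5348 0.1086 0.06  ]
yellow [0.6154 0.1135] 278 rms 0.0009 zmax 0.0605 nose [0.6141 0.1121 0.0597]
red [0.6154 0.1865] 269 rms 0.0009 zmax 0.061 nose [0.6134 0.1847 0.0601]
bY [0.4576 0.1144] 323 rms 0.0007 zmax 0.0612 nose [0.4565 0.1126 0.06  ]
bG [0.5394 0.1939] 292 rms 0.001 zmax 0.061 nose [0.5382 0.192  0.0599]
dish green [ 0.4683 -0.206   0.0264] 427 zfloor [0.0069 0.0145]
dish yellow [ 0.4892 -0.1244  0.0268] 387 zfloor [0.0066 0.0148]
dish red [ 0.5493 -0.227   0.0265] 399 zfloor [0.0063 0.0144]
dish blue [ 0.5699 -0.1455  0.0271] 387 zfloor [0.0071 0.0149]
```

```bash
cat > g.py <<'E'
import sys,numpy as np
from station import status
from scipy.spatial.transform import Rotation as R
s=status.sense();t=[float(a) for a in sys.argv[1:4]]
r=R.from_quat(s["tool_rot"])
print("t",s["t"].__round__(2),"tcp",s["tcp_pos"].round(4),"need(tool,100mm)",(r.inv().apply(np.array(t)-s["tcp_pos"])*10).round(3),"F",s["force"].round(1),"gap",round(s["finger_gap"],3))
print("tool axes",r.as_matrix().round(3).tolist())
E
python3 g.py .4615 .2018 .13
```

```text
t 0.1 tcp [0.2515 0.5715 0.2524] need(tool,100mm) [-3.412 -2.535  1.228] F [ 0.2  0.4 -0. ] gap 1.001
tool axes [[-0.915, 0.403, -0.001], [0.403, 0.915, -0.002], [0.0, -0.002, -1.0]]
```

Request:
move_arm:
  plan:
    - [[0,0,0,-0.1,-0.08,0.04,0.35],[0,0,0,-0.2,-0.16,0.08,0.35],[0,0,0,-0.32,-0.24,0.12,0.35],[0,0,0,-0.43,-0.32,0.15,0.35],[0,0,0,-0.53,-0.4,0.19,0.35],[0,0,0,-0.64,-0.47,0.23,0.35],[0,0,0,-0.74,-0.55,0.27,0.35],[0,0,0,-0.85,-0.63,0.3,0.35]]
  force: 40

```text
t: 1.1
tcp_pos: [0.3046, 0.4793, 0.223]
tool_rot: [0.206, 0.979, -0.0, -0.0]
force: [-0.4, -0.3, -0.3]
finger_gap: 0.651
```

Request:
move_arm:
  plan:
    - [[0,0,0,-0.1,-0.08,0.04,0.35],[0,0,0,-0.2,-0.16,0.08,0.35],[0,0,0,-0.32,-0.24,0.12,0.35],[0,0,0,-0.43,-0.32,0.15,0.35],[0,0,0,-0.53,-0.4,0.19,0.35],[0,0,0,-0.64,-0.47,0.23,0.35],[0,0,0,-0.74,-0.55,0.27,0.35],[0,0,0,-0.85,-0.63,0.3,0.35]]

```text
t: 2.1
tcp_pos: [0.357, 0.3874, 0.193]
tool_rot: [0.206, 0.979, -0.0, -0.0]
force: [-0.1, 0.6, 0.1]
finger_gap: 0.646
```

Request:
move_arm:
  plan:
    - [[0,0,0,-0.1,-0.08,0.04,0.35],[0,0,0,-0.2,-0.16,0.08,0.35],[0,0,0,-0.32,-0.24,0.12,0.35],[0,0,0,-0.43,-0.32,0.15,0.35],[0,0,0,-0.53,-0.4,0.19,0.35],[0,0,0,-0.64,-0.47,0.23,0.35],[0,0,0,-0.74,-0.55,0.27,0.35],[0,0,0,-0.85,-0.63,0.3,0.35]]

```text
t: 3.1
tcp_pos: [0.4093, 0.2955, 0.163]
tool_rot: [0.206, 0.979, -0.0, -0.0]
force: [1.3, 1.2, -0.2]
finger_gap: 0.649
```

Request:
move_arm:
  plan:
    - [[0,0,0,-0.12,-0.1,0.04,0.35],[0,0,0,-0.25,-0.2,0.08,0.35],[0,0,0,-0.4,-0.3,0.14,0.35],[0,0,0,-0.55,-0.4,0.2,0.35],[0,0,0,-0.7,-0.52,0.25,0.35],[0,0,0,-0.86,-0.64,0.32,0.35],[0,0,0,-0.86,-0.64,0.32,0.35],[0,0,0,-0.86,-0.64,0.32,0.35]]

```text
t: 4.1
tcp_pos: [0.4618, 0.203, 0.1312]
tool_rot: [0.206, 0.979, 0.0, -0.0]
force: [0.2, 0.1, 0.2]
finger_gap: 0.65
```

```bash
python3 g.py .4615 .2018 .038; python3 - <<'E'
from station import snapshot
import cv2
for n in("wrist","scene"):
    d=snapshot(n);cv2.imwrite(f"pics/{n}1.png",d["img"][:,:,::-1])
E
```

```text
t 4.1 tcp [0.4618 0.203  0.1312] need(tool,100mm) [-0.003 -0.012  0.932] F [0.2 0.1 0.2] gap 0.65
tool axes [[-0.915, 0.403, -0.001], [0.403, 0.915, 0.0], [0.001, -0.0, -1.0]]
```

View pics/wrist1.png

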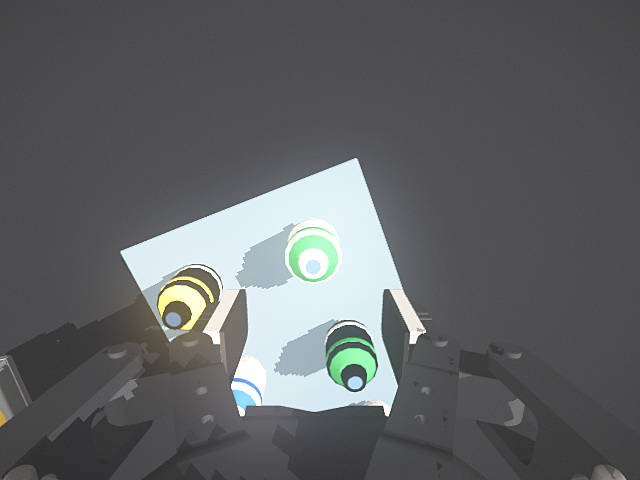

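The wrist view shows the white-green objective at (312,252), centred between the jaws. The neighbours, black-yellow (190,297) and black-green (350,355), stay outside them on descent. Descending now.

Request:
move_arm:
  plan:
    - [[0,0,0,0,-0.01,0.15,0.35],[0,0,0,0,-0.01,0.3,0.35],[0,0,0,0,-0.01,0.45,0.35],[0,0,0,0,-0.01,0.6,0.35],[0,0,0,0,-0.01,0.75,0.35],[0,0,0,0,-0.01,0.87,0.35],[0,0,0,0,-0.01,0.93,0.35],[0,0,0,0,-0.01,0.93,0.35]]

```text
t: 5.2
tcp_pos: [0.4614, 0.202, 0.0379]
tool_rot: [0.206, 0.979, -0.0, -0.0]
force: [-0.1, -0.0, 0.4]
finger_gap: 0.65
```

```bash
python3 g.py .4615 .2018 .038; python3 - <<'E'
from station import snapshot
import cv2,numpy as np
a=[cv2.resize(snapshot(n)["img"][:,:,::-1],(400,300)) if n=="wrist" else cv2.resize(snapshot(n)["img"][y:y+120,x:x+160,::-1],(400,300)) for n,x,y in(("wrist",0,0),("side",110,160))]
cv2.imwrite("pics/c2.png",np.hstack(a))
E
```

```text
t 5.2 tcp [0.4614 0.202  0.0379] need(tool,100mm) [-0.002 -0.002 -0.001] F [-0.1 -0.   0.4] gap 0.65
tool axes [[-0.915, 0.403, -0.001], [0.403, 0.915, -0.0], [0.001, -0.0, -1.0]]
```

View pics/c2.png

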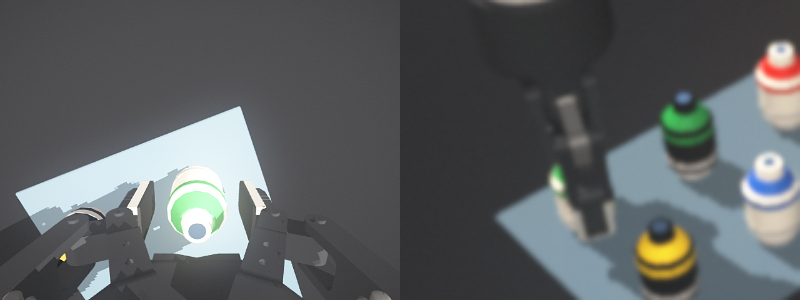

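The objective sits centred between the pads in the wrist half, at (197,205), and the neighbours are clear. Gripping and lifting.

Request:
move_arm:
  plan:
    - [[0,0,0,0,0,0,0.9],[0,0,0,0,0,0,0.9],[0,0,0,0,0,0,0.9],[0,0,0,0,0,0,0.9],[0,0,0,0,0,0,0.9],[0,0,0,0,0,0,0.9],[0,0,0,0,0,0,0.9],[0,0,0,0,0,-0.02,0.9]]

```text
t: 6.3
tcp_pos: [0.4615, 0.2021, 0.0403]
tool_rot: [0.206, 0.979, 0.0, -0.0]
force: [0.0, -0.1, -1.8]
finger_gap: 0.386
```

Request:
move_arm:
  plan:
    - [[0,0,0,0,0,-0.08,0.9],[0,0,0,0,0,-0.2,0.9],[0,0,0,0,0,-0.34,0.9],[0,0,0,0,0,-0.5,0.9],[0,0,0,0,0,-0.66,0.9],[0,0,0,0,0,-0.82,0.9],[0,0,0,0,0,-0.92,0.9],[0,0,0,0,0,-0.95,0.9]]

```text
t: 7.3
tcp_pos: [0.4619, 0.2022, 0.1363]
tool_rot: [0.206, 0.979, 0.0, 0.001]
force: [-0.2, -0.1, -1.6]
finger_gap: 0.383
```

```bash
python3 g.py .470 -.2054 .135
```

```text
t 7.3 tcp [0.4619 0.2022 0.1363] need(tool,100mm) [-1.717 -3.697  0.012] F [-0.2 -0.1 -1.6] gap 0.383
tool axes [[-0.915, 0.403, 0.002], [0.403, 0.915, 0.0], [-0.001, 0.001, -1.0]]
```

Request:
move_arm:
  plan:
    - [[0,0,0,-0.03,-0.06,0,0.9],[0,0,0,-0.08,-0.17,0,0.9],[0,0,0,-0.14,-0.3,0,0.9],[0,0,0,-0.2,-0.43,0,0.9],[0,0,0,-0.26,-0.56,0,0.9],[0,0,0,-0.32,-0.69,0,0.9],[0,0,0,-0.38,-0.82,0,0.9],[0,0,0,-0.43,-0.94,0,0.9]]

```text
t: 8.3
tcp_pos: [0.4631, 0.0977, 0.1354]
tool_rot: [0.206, 0.979, 0.0, 0.0]
force: [0.2, -0.4, -1.2]
finger_gap: 0.389
```

Request:
move_arm:
  plan:
    - [[0,0,0,-0.06,-0.12,0,0.9],[0,0,0,-0.11,-0.24,0,0.9],[0,0,0,-0.16,-0.36,0,0.9],[0,0,0,-0.22,-0.48,0,0.9],[0,0,0,-0.27,-0.6,0,0.9],[0,0,0,-0.32,-0.71,0,0.9],[0,0,0,-0.38,-0.82,0,0.9],[0,0,0,-0.43,-0.94,0,0.9]]

```text
t: 9.3
tcp_pos: [0.4647, -0.0055, 0.1353]
tool_rot: [0.206, 0.979, -0.0, 0.0]
force: [0.0, 0.4, -0.6]
finger_gap: 0.386
```

Request:
move_arm:
  plan:
    - [[0,0,0,-0.06,-0.12,0,0.9],[0,0,0,-0.11,-0.24,0,0.9],[0,0,0,-0.16,-0.36,0,0.9],[0,0,0,-0.22,-0.48,0,0.9],[0,0,0,-0.27,-0.6,0,0.9],[0,0,0,-0.32,-0.71,0,0.9],[0,0,0,-0.38,-0.82,0,0.9],[0,0,0,-0.43,-0.94,0,0.9]]

```text
t: 10.3
tcp_pos: [0.4661, -0.1088, 0.1353]
tool_rot: [0.206, 0.979, -0.0, 0.0]
force: [-0.3, -0.0, -0.3]
finger_gap: 0.383
```

Request:
move_arm:
  plan:
    - [[0,0,0,-0.06,-0.12,0,0.9],[0,0,0,-0.12,-0.26,0,0.9],[0,0,0,-0.19,-0.4,0,0.9],[0,0,0,-0.26,-0.54,0,0.9],[0,0,0,-0.33,-0.68,0,0.9],[0,0,0,-0.39,-0.8,0,0.9],[0,0,0,-0.42,-0.87,0,0.9],[0,0,0,-0.42,-0.87,0,0.9]]

```text
t: 11.3
tcp_pos: [0.4693, -0.205, 0.1353]
tool_rot: [0.206, 0.978, 0.0, 0.0]
force: [0.4, 0.7, -1.1]
finger_gap: 0.381
```

```bash
python3 g.py .470 -.2054 .044
```

```text
t 11.3 tcp [ 0.4693 -0.205   0.1353] need(tool,100mm) [-0.008 -0.001  0.913] F [ 0.4  0.7 -1.1] gap 0.381
tool axes [[-0.915, 0.404, 0.0], [0.404, 0.915, 0.0], [-0.0, 0.0, -1.0]]
```

Request:
move_arm:
  plan:
    - [[0,0,0,0,0,0.12,0.9],[0,0,0,-0.01,0,0.26,0.9],[0,0,0,-0.01,0,0.42,0.9],[0,0,0,-0.01,0,0.58,0.9],[0,0,0,-0.01,0,0.72,0.9],[0,0,0,-0.01,0,0.83,0.9],[0,0,0,-0.01,0,0.88,0.9],[0,0,0,-0.01,0,0.9,0.9]]

```text
t: 12.3
tcp_pos: [0.4703, -0.205, 0.0451]
tool_rot: [0.206, 0.979, 0.0, -0.0]
force: [-0.1, -0.7, -0.8]
finger_gap: 0.381
```

```bash
python3 g.py .470 -.2054 .0435; python3 - <<'E'
from station import snapshot
import cv2,numpy as np
a=[cv2.resize(snapshot(n)["img"][y:y+h,x:x+h*4//3,::-1],(400,300)) for n,x,y,h in(("scene",100,160,150),("side",300,280,180))]
cv2.imwrite("pics/c3.png",np.hstack(a))
E
```

```text
t 12.3 tcp [ 0.4703 -0.205   0.0451] need(tool,100mm) [ 0.001 -0.005  0.016] F [-0.1 -0.7 -0.8] gap 0.381
tool axes [[-0.915, 0.403, -0.0], [0.403, 0.915, 0.0], [0.0, 0.0, -1.0]]
```

View pics/c3.png

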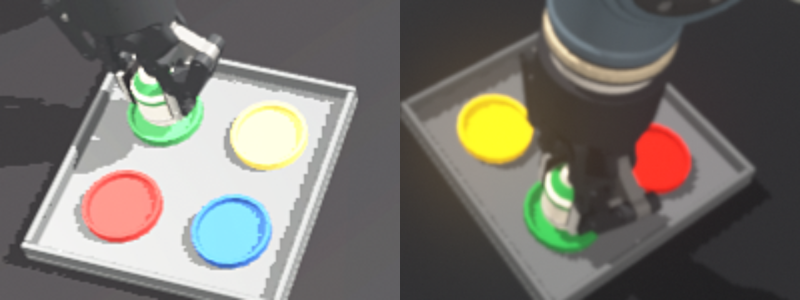

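The objective is inside the green dish, foot near the dish centre (about (160,120) in the left crop). Lowering the last 2 mm, releasing, then rising.

Request:
move_arm:
  plan:
    - [[0,0,0,0,0,0.01,0.9],[0,0,0,0,0,0.02,0.9],[0,0,0,0,0,0.02,0.9],[0,0,0,0,0,0.02,0.5],[0,0,0,0,0,0.02,0.4],[0,0,0,0,0,0.02,0.35],[0,0,0,0,0,0.02,0.35],[0,0,0,0,0,0.02,0.35]]

```text
t: 13.4
tcp_pos: [0.4702, -0.2049, 0.0432]
tool_rot: [0.206, 0.979, 0.0, -0.0]
force: [0.2, 0.0, 0.4]
finger_gap: 0.649
```

Request:
move_arm:
  plan:
    - [[0,0,0,0,0,-0.05,0.35],[0,0,0,0,0,-0.15,0.35],[0,0,0,0,0,-0.28,0.35],[0,0,0,0,0,-0.42,0.35],[0,0,0,0,0,-0.56,0.35],[0,0,0,0,0,-0.7,0.35],[0,0,0,0,0,-0.82,0.35],[0,0,0,0,0,-0.9,0.35]]

```text
t: 14.4
tcp_pos: [0.4704, -0.205, 0.1343]
tool_rot: [0.206, 0.979, -0.0, 0.0]
force: [0.7, 0.6, -0.3]
finger_gap: 0.65
```

```bash
python3 g.py .5367 .1108 .13; cat > m.py <<'E'
# measure an objective near (x,y) from a camera's depth
import sys
from h import *
from station import snapshot
def meas(n,x,y,zf):
    W=cloud(snapshot(n)).reshape(-1,3); W=W[np.isfinite(W[:,2])]
    Q=W[np.hypot(W[:,0]-x,W[:,1]-y)<.024]
    B=Q[(Q[:,2]>zf+.015)&(Q[:,2]<zf+.039)]
    return circ(B[:,:2],.017).round(4),len(B),np.percentile(Q[:,2],99).round(4)
if __name__=="__main__":
    x,y,zf=map(float,sys.argv[1:4])
    for n in("scene","side"): print(n,*meas(n,x,y,zf))
E
python3 m.py .470 -.2054 .008
```

```text
t 14.4 tcp [ 0.4704 -0.205   0.1343] need(tool,100mm) [0.666 3.158 0.041] F [ 0.7  0.6 -0.3] gap 0.65
tool axes [[-0.915, 0.403, 0.001], [0.403, 0.915, -0.0], [-0.001, -0.0, -1.0]]
scene [ 0.4707 -0.2051] 223 0.3745
side [ 0.4697 -0.2059] 337 0.2211
```

Request:
move_arm:
  plan:
    - [[0,0,0,0.02,0.07,0,0.35],[0,0,0,0.04,0.19,0,0.35],[0,0,0,0.07,0.32,0,0.35],[0,0,0,0.1,0.45,0,0.35],[0,0,0,0.12,0.58,0,0.35],[0,0,0,0.15,0.71,0,0.35],[0,0,0,0.18,0.85,0,0.35],[0,0,0,0.2,0.98,0,0.35]]

```text
t: 15.5
tcp_pos: [0.4916, -0.1062, 0.1333]
tool_rot: [0.206, 0.979, 0.0, -0.0]
force: [0.8, -0.9, -0.1]
finger_gap: 0.65
```

Request:
move_arm:
  plan:
    - [[0,0,0,0.02,0.12,0,0.35],[0,0,0,0.05,0.24,0,0.35],[0,0,0,0.07,0.36,0,0.35],[0,0,0,0.1,0.48,0,0.35],[0,0,0,0.12,0.6,0,0.35],[0,0,0,0.15,0.73,0,0.35],[0,0,0,0.18,0.86,0,0.35],[0,0,0,0.2,0.98,0,0.35]]

```text
t: 16.5
tcp_pos: [0.5127, -0.0085, 0.1333]
tool_rot: [0.206, 0.979, 0.0, -0.0]
force: [0.3, -0.3, 0.9]
finger_gap: 0.65
```

Request:
move_arm:
  plan:
    - [[0,0,0,0.02,0.12,0,0.35],[0,0,0,0.05,0.24,0,0.35],[0,0,0,0.07,0.36,0,0.35],[0,0,0,0.1,0.48,0,0.35],[0,0,0,0.12,0.6,0,0.35],[0,0,0,0.15,0.73,0,0.35],[0,0,0,0.18,0.86,0,0.35],[0,0,0,0.2,0.98,0,0.35]]

```text
t: 17.5
tcp_pos: [0.5339, 0.0893, 0.1333]
tool_rot: [0.206, 0.979, -0.0, -0.0]
force: [-1.1, -0.4, -0.3]
finger_gap: 0.646
```

```bash
python3 g.py .5367 .1108 .038
```

```text
t 17.5 tcp [0.5339 0.0893 0.1333] need(tool,100mm) [0.061 0.208 0.953] F [-1.1 -0.4 -0.3] gap 0.646
tool axes [[-0.915, 0.403, -0.0], [0.403, 0.915, 0.0], [0.0, -0.0, -1.0]]
```

Request:
move_arm:
  plan:
    - [[0,0,0,0.04,0.13,0,0.35],[0,0,0,0.06,0.2,0.08,0.35],[0,0,0,0.06,0.2,0.25,0.35],[0,0,0,0.06,0.2,0.45,0.35],[0,0,0,0.06,0.2,0.65,0.35],[0,0,0,0.06,0.2,0.82,0.35],[0,0,0,0.06,0.2,0.92,0.35],[0,0,0,0.06,0.2,0.95,0.35]]

```text
t: 18.5
tcp_pos: [0.5362, 0.109, 0.0376]
tool_rot: [0.206, 0.979, -0.0, -0.0]
force: [-0.0, -1.2, 0.1]
finger_gap: 0.652
```

Request:
move_arm:
  plan:
    - [[0,0,0,0,0,0,0.35],[0,0,0,0,0,0,0.9],[0,0,0,0,0,0,0.9],[0,0,0,0,0,0,0.9],[0,0,0,0,0,0,0.9],[0,0,0,0,0,0,0.9],[0,0,0,0,0,0,0.9],[0,0,0,0,0,-0.02,0.9]]

```text
t: 19.5
tcp_pos: [0.5362, 0.109, 0.0403]
tool_rot: [0.206, 0.979, -0.0, -0.0]
force: [-0.5, -0.9, -1.0]
finger_gap: 0.384
```

```bash
python3 g.py .572 -.1446 .135
```

```text
t 19.5 tcp [0.5362 0.109  0.0403] need(tool,100mm) [-1.349 -2.177 -0.947] F [-0.5 -0.9 -1. ] gap 0.384
tool axes [[-0.915, 0.403, -0.0], [0.403, 0.915, -0.0], [0.0, -0.0, -1.0]]
```

Request:
move_arm:
  plan:
    - [[0,0,0,0,0,-0.08,0.9],[0,0,0,0,0,-0.2,0.9],[0,0,0,0,0,-0.34,0.9],[0,0,0,0,0,-0.5,0.9],[0,0,0,0,0,-0.66,0.9],[0,0,0,0,0,-0.82,0.9],[0,0,0,0,0,-0.92,0.9],[0,0,0,0,0,-0.95,0.9]]

```text
t: 20.5
tcp_pos: [0.5367, 0.1091, 0.1362]
tool_rot: [0.206, 0.979, 0.0, 0.001]
force: [-0.2, 0.3, -1.7]
finger_gap: 0.388
```

Request:
move_arm:
  plan:
    - [[0,0,0,-0.03,-0.05,0,0.9],[0,0,0,-0.09,-0.14,0,0.9],[0,0,0,-0.15,-0.24,0,0.9],[0,0,0,-0.21,-0.34,0,0.9],[0,0,0,-0.27,-0.44,0,0.9],[0,0,0,-0.33,-0.54,0,0.9],[0,0,0,-0.39,-0.64,0,0.9],[0,0,0,-0.45,-0.73,0,0.9]]

```text
t: 21.5
tcp_pos: [0.5482, 0.0233, 0.1353]
tool_rot: [0.206, 0.979, -0.0, -0.0]
force: [0.3, 0.0, -0.5]
finger_gap: 0.387
```

Request:
move_arm:
  plan:
    - [[0,0,0,-0.06,-0.09,0,0.9],[0,0,0,-0.12,-0.18,0,0.9],[0,0,0,-0.17,-0.27,0,0.9],[0,0,0,-0.23,-0.36,0,0.9],[0,0,0,-0.28,-0.45,0,0.9],[0,0,0,-0.34,-0.54,0,0.9],[0,0,0,-0.39,-0.64,0,0.9],[0,0,0,-0.45,-0.73,0,0.9]]

```text
t: 22.5
tcp_pos: [0.5599, -0.0616, 0.1353]
tool_rot: [0.206, 0.979, 0.0, -0.0]
force: [-0.3, -0.3, -1.0]
finger_gap: 0.385
```

Request:
move_arm:
  plan:
    - [[0,0,0,-0.07,-0.1,0,0.9],[0,0,0,-0.14,-0.22,0,0.9],[0,0,0,-0.21,-0.34,0,0.9],[0,0,0,-0.28,-0.46,0,0.9],[0,0,0,-0.35,-0.57,0,0.9],[0,0,0,-0.41,-0.67,0,0.9],[0,0,0,-0.45,-0.72,0,0.9],[0,0,0,-0.45,-0.72,0,0.9]]

```text
t: 23.5
tcp_pos: [0.5723, -0.1453, 0.1353]
tool_rot: [0.206, 0.979, 0.0, 0.0]
force: [0.7, -0.1, -0.5]
finger_gap: 0.385
```

```bash
python3 g.py .572 -.1446 .045
```

```text
t 23.5 tcp [ 0.5723 -0.1453  0.1353] need(tool,100mm) [0.006 0.005 0.903] F [ 0.7 -0.1 -0.5] gap 0.385
tool axes [[-0.915, 0.404, 0.0], [0.404, 0.915, -0.0], [-0.0, 0.0, -1.0]]
```

Request:
move_arm:
  plan:
    - [[0,0,0,0,0,0.12,0.9],[0,0,0,0,0,0.26,0.9],[0,0,0,0,0,0.42,0.9],[0,0,0,0,0,0.58,0.9],[0,0,0,0,0,0.72,0.9],[0,0,0,0,0,0.83,0.9],[0,0,0,0,0,0.88,0.9],[0,0,0,0,0,0.9,0.9]]

```text
t: 24.5
tcp_pos: [0.5722, -0.1449, 0.0451]
tool_rot: [0.206, 0.979, -0.0, 0.0]
force: [-0.3, 1.0, -1.7]
finger_gap: 0.382
```

Request:
move_arm:
  plan:
    - [[0,0,0,0,0,0.01,0.9],[0,0,0,0,0,0.02,0.9],[0,0,0,0,0,0.02,0.9],[0,0,0,0,0,0.02,0.5],[0,0,0,0,0,0.02,0.4],[0,0,0,0,0,0.02,0.35],[0,0,0,0,0,0.02,0.35],[0,0,0,0,0,0.02,0.35]]

```text
t: 25.5
tcp_pos: [0.5721, -0.1448, 0.0432]
tool_rot: [0.206, 0.979, 0.0, -0.0]
force: [0.3, 0.8, -0.4]
finger_gap: 0.651
```

Request:
move_arm:
  plan:
    - [[0,0,0,0,0,-0.05,0.35],[0,0,0,0,0,-0.15,0.35],[0,0,0,0,0,-0.28,0.35],[0,0,0,0,0,-0.42,0.35],[0,0,0,0,0,-0.56,0.35],[0,0,0,0,0,-0.7,0.35],[0,0,0,0,0,-0.82,0.35],[0,0,0,0,0,-0.9,0.35]]

```text
t: 26.5
tcp_pos: [0.5723, -0.1449, 0.1343]
tool_rot: [0.206, 0.979, -0.0, 0.0]
force: [-0.4, -1.0, 0.3]
finger_gap: 0.653
```

```bash
python3 g.py .6158 .1143 .13;python3 m.py .572 -.1446 .008; echo yellow; python3 m.py .6158 .1143 .003
```

```text
t 26.5 tcp [ 0.5723 -0.1449  0.1343] need(tool,100mm) [0.647 2.548 0.042] F [-0.4 -1.   0.3] gap 0.653
tool axes [[-0.915, 0.403, 0.001], [0.403, 0.915, -0.0], [-0.001, -0.0, -1.0]]
scene [ 0.5716 -0.1446] 209 0.449
side [ 0.5706 -0.1451] 309 0.3742
yellow
scene [0.6163 0.1151] 199 0.0634
side [0.6155 0.1135] 235 0.0607
```

Request:
move_arm:
  plan:
    - [[0,0,0,0.02,0.06,0,0.35],[0,0,0,0.04,0.16,0,0.35],[0,0,0,0.07,0.28,0,0.35],[0,0,0,0.1,0.4,0,0.35],[0,0,0,0.13,0.52,0,0.35],[0,0,0,0.16,0.63,0,0.35],[0,0,0,0.19,0.74,0,0.35],[0,0,0,0.22,0.85,0,0.35]]

```text
t: 27.7
tcp_pos: [0.5863, -0.0575, 0.1333]
tool_rot: [0.206, 0.979, -0.0, 0.0]
force: [0.3, 0.4, -0.0]
finger_gap: 0.651
```

Request:
move_arm:
  plan:
    - [[0,0,0,0.03,0.1,0,0.35],[0,0,0,0.05,0.2,0,0.35],[0,0,0,0.08,0.31,0,0.35],[0,0,0,0.11,0.42,0,0.35],[0,0,0,0.14,0.53,0,0.35],[0,0,0,0.16,0.64,0,0.35],[0,0,0,0.19,0.75,0,0.35],[0,0,0,0.22,0.85,0,0.35]]

```text
t: 28.7
tcp_pos: [0.6004, 0.0292, 0.1333]
tool_rot: [0.206, 0.979, -0.0, -0.0]
force: [-1.1, -0.8, 0.4]
finger_gap: 0.648
```

Request:
move_arm:
  plan:
    - [[0,0,0,0.03,0.12,0,0.35],[0,0,0,0.06,0.25,0,0.35],[0,0,0,0.09,0.38,0,0.35],[0,0,0,0.12,0.51,0,0.35],[0,0,0,0.15,0.64,0,0.35],[0,0,0,0.18,0.76,0,0.35],[0,0,0,0.21,0.85,0,0.35],[0,0,0,0.21,0.85,0,0.35]]

```text
t: 29.7
tcp_pos: [0.6153, 0.1155, 0.1333]
tool_rot: [0.205, 0.979, -0.0, -0.0]
force: [-0.5, -0.9, 0.2]
finger_gap: 0.647
```

```bash
python3 g.py .6158 .1143 .038
```

```text
t 29.7 tcp [0.6153 0.1155 0.1333] need(tool,100mm) [-0.009 -0.009  0.953] F [-0.5 -0.9  0.2] gap 0.647
tool axes [[-0.916, 0.402, -0.0], [0.402, 0.916, -0.0], [0.0, -0.0, -1.0]]
```

Request:
move_arm:
  plan:
    - [[0,0,0,-0.01,-0.01,0.06,0.35],[0,0,0,-0.01,-0.01,0.2,0.35],[0,0,0,-0.01,-0.01,0.36,0.35],[0,0,0,-0.01,-0.01,0.52,0.35],[0,0,0,-0.01,-0.01,0.68,0.35],[0,0,0,-0.01,-0.01,0.82,0.35],[0,0,0,-0.01,-0.01,0.92,0.35],[0,0,0,-0.01,-0.01,0.95,0.35]]

```text
t: 30.7
tcp_pos: [0.6155, 0.1134, 0.0374]
tool_rot: [0.206, 0.979, -0.0, -0.001]
force: [0.0, -0.1, -0.0]
finger_gap: 0.654
```

Request:
move_arm:
  plan:
    - [[0,0,0,0,0,0,0.35],[0,0,0,0,0,0,0.9],[0,0,0,0,0,0,0.9],[0,0,0,0,0,0,0.9],[0,0,0,0,0,0,0.9],[0,0,0,0,0,0,0.9],[0,0,0,0,0,0,0.9],[0,0,0,0,0,-0.02,0.9]]

```text
t: 31.7
tcp_pos: [0.6155, 0.1134, 0.04]
tool_rot: [0.206, 0.979, -0.0, -0.0]
force: [0.2, -0.0, -0.9]
finger_gap: 0.384
```

Request:
move_arm:
  plan:
    - [[0,0,0,0,0,-0.08,0.9],[0,0,0,0,0,-0.2,0.9],[0,0,0,0,0,-0.34,0.9],[0,0,0,0,0,-0.5,0.9],[0,0,0,0,0,-0.66,0.9],[0,0,0,0,0,-0.82,0.9],[0,0,0,0,0,-0.92,0.9],[0,0,0,0,0,-0.95,0.9]]

```text
t: 32.7
tcp_pos: [0.6162, 0.1134, 0.1363]
tool_rot: [0.206, 0.979, 0.0, 0.001]
force: [-0.1, -0.2, -1.0]
finger_gap: 0.384
```

```bash
python3 g.py .491 -.1242 .135
```

```text
t 32.7 tcp [0.6162 0.1134 0.1363] need(tool,100mm) [ 0.189 -2.679  0.011] F [-0.1 -0.2 -1. ] gap 0.384
tool axes [[-0.915, 0.403, 0.001], [0.403, 0.915, 0.0], [-0.001, 0.001, -1.0]]
```

Request:
move_arm:
  plan:
    - [[0,0,0,0,-0.06,0,0.9],[0,0,0,0.01,-0.16,0,0.9],[0,0,0,0.02,-0.28,0,0.9],[0,0,0,0.03,-0.4,0,0.9],[0,0,0,0.04,-0.52,0,0.9],[0,0,0,0.05,-0.65,0,0.9],[0,0,0,0.06,-0.78,0,0.9],[0,0,0,0.06,-0.9,0,0.9]]

```text
t: 33.7
tcp_pos: [0.5737, 0.0326, 0.1354]
tool_rot: [0.206, 0.979, -0.0, -0.0]
force: [0.4, -0.7, -1.0]
finger_gap: 0.383
```

Request:
move_arm:
  plan:
    - [[0,0,0,0,-0.11,0,0.9],[0,0,0,0.01,-0.22,0,0.9],[0,0,0,0.02,-0.33,0,0.9],[0,0,0,0.03,-0.45,0,0.9],[0,0,0,0.04,-0.56,0,0.9],[0,0,0,0.05,-0.67,0,0.9],[0,0,0,0.06,-0.79,0,0.9],[0,0,0,0.06,-0.9,0,0.9]]

```text
t: 34.7
tcp_pos: [0.532, -0.0472, 0.1353]
tool_rot: [0.206, 0.979, -0.0, -0.0]
force: [1.2, -0.7, -1.0]
finger_gap: 0.384
```

Request:
move_arm:
  plan:
    - [[0,0,0,0,-0.12,0,0.9],[0,0,0,0.01,-0.25,0,0.9],[0,0,0,0.02,-0.38,0,0.9],[0,0,0,0.03,-0.51,0,0.9],[0,0,0,0.04,-0.64,0,0.9],[0,0,0,0.06,-0.77,0,0.9],[0,0,0,0.06,-0.88,0,0.9],[0,0,0,0.06,-0.88,0,0.9]]

```text
t: 35.7
tcp_pos: [0.4912, -0.1255, 0.1354]
tool_rot: [0.207, 0.978, -0.0, 0.0]
force: [0.6, -0.1, -0.5]
finger_gap: 0.384
```

```bash
python3 g.py .491 -.1242 .045
```

```text
t 35.7 tcp [ 0.4912 -0.1255  0.1354] need(tool,100mm) [0.007 0.011 0.904] F [ 0.6 -0.1 -0.5] gap 0.384
tool axes [[-0.915, 0.404, 0.0], [0.404, 0.915, -0.0], [-0.0, 0.0, -1.0]]
```

Request:
move_arm:
  plan:
    - [[0,0,0,0,0,0.12,0.9],[0,0,0,0.01,0.01,0.26,0.9],[0,0,0,0.01,0.01,0.42,0.9],[0,0,0,0.01,0.01,0.58,0.9],[0,0,0,0.01,0.01,0.72,0.9],[0,0,0,0.01,0.01,0.83,0.9],[0,0,0,0.01,0.01,0.88,0.9],[0,0,0,0.01,0.01,0.9,0.9]]

```text
t: 36.7
tcp_pos: [0.4909, -0.1234, 0.0451]
tool_rot: [0.206, 0.979, -0.0, -0.0]
force: [-0.4, -0.3, -1.4]
finger_gap: 0.385
```

Request:
move_arm:
  plan:
    - [[0,0,0,0,0,0.01,0.9],[0,0,0,0,0,0.02,0.9],[0,0,0,0,0,0.02,0.9],[0,0,0,0,0,0.02,0.5],[0,0,0,0,0,0.02,0.4],[0,0,0,0,0,0.02,0.35],[0,0,0,0,0,0.02,0.35],[0,0,0,0,0,0.02,0.35]]

```text
t: 37.7
tcp_pos: [0.4909, -0.1233, 0.0433]
tool_rot: [0.206, 0.979, 0.0, -0.0]
force: [0.1, -0.8, -0.4]
finger_gap: 0.65
```

Request:
move_arm:
  plan:
    - [[0,0,0,0,0,-0.05,0.35],[0,0,0,0,0,-0.15,0.35],[0,0,0,0,0,-0.28,0.35],[0,0,0,0,0,-0.42,0.35],[0,0,0,0,0,-0.56,0.35],[0,0,0,0,0,-0.7,0.35],[0,0,0,0,0,-0.82,0.35],[0,0,0,0,0,-0.9,0.35]]

```text
t: 38.7
tcp_pos: [0.4911, -0.1234, 0.1342]
tool_rot: [0.206, 0.979, -0.0, 0.0]
force: [-0.7, -0.4, -0.2]
finger_gap: 0.65
```

```bash
python3 g.py .6158 .1872 .13;python3 m.py .491 -.1242 .008; echo red; python3 m.py .6158 .1872 .003
```

```text
t 38.7 tcp [ 0.4911 -0.1234  0.1342] need(tool,100mm) [0.11  3.345 0.042] F [-0.7 -0.4 -0.2] gap 0.65
tool axes [[-0.915, 0.403, 0.001], [0.403, 0.915, -0.0], [-0.001, -0.0, -1.0]]
scene [ 0.4905 -0.1229] 210 0.375
side [ 0.4891 -0.1232] 302 0.2216
red
scene [0.6161 0.188 ] 210 0.0633
side [0.6153 0.1866] 239 0.0612
```

4 lateral calls (0.03, 0.84 each).

Request:
move_arm:
  plan:
    - [[0,0,0,0,0.06,0,0.35],[0,0,0,0,0.16,0,0.35],[0,0,0,0.01,0.28,0,0.35],[0,0,0,0.01,0.4,0,0.35],[0,0,0,0.02,0.52,0,0.35],[0,0,0,0.02,0.63,0,0.35],[0,0,0,0.03,0.74,0,0.35],[0,0,0,0.03,0.84,0,0.35]]

```text
t: 39.9
tcp_pos: [0.5222, -0.0445, 0.1333]
tool_rot: [0.206, 0.979, 0.0, -0.0]
force: [0.6, 0.1, 0.2]
finger_gap: 0.651
```

Request:
move_arm:
  plan:
    - [[0,0,0,0,0.1,0,0.35],[0,0,0,0,0.2,0,0.35],[0,0,0,0.01,0.31,0,0.35],[0,0,0,0.01,0.42,0,0.35],[0,0,0,0.02,0.53,0,0.35],[0,0,0,0.02,0.64,0,0.35],[0,0,0,0.03,0.74,0,0.35],[0,0,0,0.03,0.84,0,0.35]]

```text
t: 40.9
tcp_pos: [0.5533, 0.0335, 0.1333]
tool_rot: [0.206, 0.979, -0.0, -0.0]
force: [-0.3, 1.1, -0.9]
finger_gap: 0.649
```

Request:
move_arm:
  plan:
    - [[0,0,0,0,0.1,0,0.35],[0,0,0,0,0.2,0,0.35],[0,0,0,0.01,0.31,0,0.35],[0,0,0,0.01,0.42,0,0.35],[0,0,0,0.02,0.53,0,0.35],[0,0,0,0.02,0.64,0,0.35],[0,0,0,0.03,0.74,0,0.35],[0,0,0,0.03,0.84,0,0.35]]

```text
t: 41.9
tcp_pos: [0.5843, 0.1116, 0.1333]
tool_rot: [0.206, 0.979, -0.0, -0.0]
force: [-0.5, -0.2, -0.1]
finger_gap: 0.656
```

Request:
move_arm:
  plan:
    - [[0,0,0,0,0.12,0,0.35],[0,0,0,0,0.25,0,0.35],[0,0,0,0.01,0.38,0,0.35],[0,0,0,0.01,0.51,0,0.35],[0,0,0,0.02,0.64,0,0.35],[0,0,0,0.02,0.75,0,0.35],[0,0,0,0.02,0.82,0,0.35],[0,0,0,0.02,0.82,0,0.35]]

```text
t: 42.9
tcp_pos: [0.6156, 0.1872, 0.1333]
tool_rot: [0.206, 0.979, -0.0, 0.0]
force: [-0.2, 0.1, 0.9]
finger_gap: 0.651
```

```bash
python3 g.py .6158 .1872 .038
```

```text
t 42.9 tcp [0.6156 0.1872 0.1333] need(tool,100mm) [-0.002  0.001  0.953] F [-0.2  0.1  0.9] gap 0.651
tool axes [[-0.915, 0.402, 0.0], [0.402, 0.915, -0.0], [-0.0, -0.0, -1.0]]
```

Request:
move_arm:
  plan:
    - [[0,0,0,0,0,0.06,0.35],[0,0,0,0,0,0.2,0.35],[0,0,0,0,0,0.36,0.35],[0,0,0,0,0,0.52,0.35],[0,0,0,0,0,0.68,0.35],[0,0,0,0,0,0.82,0.35],[0,0,0,0,0,0.92,0.35],[0,0,0,0,0,0.95,0.35]]

```text
t: 43.9
tcp_pos: [0.6151, 0.1867, 0.0374]
tool_rot: [0.206, 0.979, -0.0, -0.001]
force: [-0.2, -0.3, 0.4]
finger_gap: 0.652
```

Request:
move_arm:
  plan:
    - [[0,0,0,0,0,0,0.35],[0,0,0,0,0,0,0.9],[0,0,0,0,0,0,0.9],[0,0,0,0,0,0,0.9],[0,0,0,0,0,0,0.9],[0,0,0,0,0,0,0.9],[0,0,0,0,0,0,0.9],[0,0,0,0,0,-0.02,0.9]]

```text
t: 44.9
tcp_pos: [0.6149, 0.1867, 0.0399]
tool_rot: [0.206, 0.979, -0.0, -0.001]
force: [0.7, -0.4, -2.2]
finger_gap: 0.384
```

Request:
move_arm:
  plan:
    - [[0,0,0,0,0,-0.08,0.9],[0,0,0,0,0,-0.2,0.9],[0,0,0,0,0,-0.34,0.9],[0,0,0,0,0,-0.5,0.9],[0,0,0,0,0,-0.66,0.9],[0,0,0,0,0,-0.82,0.9],[0,0,0,0,0,-0.92,0.9],[0,0,0,0,0,-0.95,0.9]]

```text
t: 45.9
tcp_pos: [0.6158, 0.1869, 0.1363]
tool_rot: [0.206, 0.979, 0.0, 0.001]
force: [0.0, -0.6, -2.6]
finger_gap: 0.382
```

```bash
python3 g.py .551 -.2258 .135
```

```text
t 45.9 tcp [0.6158 0.1869 0.1363] need(tool,100mm) [-1.07  -4.038  0.011] F [ 0.  -0.6 -2.6] gap 0.382
tool axes [[-0.915, 0.403, 0.001], [0.403, 0.915, 0.0], [-0.001, 0.001, -1.0]]
```

Request:
move_arm:
  plan:
    - [[0,0,0,-0.02,-0.06,0,0.9],[0,0,0,-0.04,-0.15,0,0.9],[0,0,0,-0.07,-0.26,0,0.9],[0,0,0,-0.1,-0.37,0,0.9],[0,0,0,-0.13,-0.48,0,0.9],[0,0,0,-0.16,-0.59,0,0.9],[0,0,0,-0.19,-0.7,0,0.9],[0,0,0,-0.21,-0.81,0,0.9]]

```text
t: 46.9
tcp_pos: [0.602, 0.1034, 0.1354]
tool_rot: [0.206, 0.979, 0.0, 0.0]
force: [0.8, 0.4, -1.0]
finger_gap: 0.386
```

Request:
move_arm:
  plan:
    - [[0,0,0,-0.03,-0.1,0,0.9],[0,0,0,-0.05,-0.2,0,0.9],[0,0,0,-0.08,-0.3,0,0.9],[0,0,0,-0.11,-0.4,0,0.9],[0,0,0,-0.14,-0.5,0,0.9],[0,0,0,-0.16,-0.61,0,0.9],[0,0,0,-0.19,-0.71,0,0.9],[0,0,0,-0.21,-0.81,0,0.9]]

```text
t: 47.9
tcp_pos: [0.5886, 0.0209, 0.1353]
tool_rot: [0.206, 0.979, -0.0, 0.0]
force: [0.5, -0.5, -2.3]
finger_gap: 0.387
```

Request:
move_arm:
  plan:
    - [[0,0,0,-0.03,-0.1,0,0.9],[0,0,0,-0.05,-0.2,0,0.9],[0,0,0,-0.08,-0.3,0,0.9],[0,0,0,-0.11,-0.4,0,0.9],[0,0,0,-0.14,-0.5,0,0.9],[0,0,0,-0.16,-0.61,0,0.9],[0,0,0,-0.19,-0.71,0,0.9],[0,0,0,-0.21,-0.81,0,0.9]]

```text
t: 48.9
tcp_pos: [0.5751, -0.0617, 0.1353]
tool_rot: [0.206, 0.979, -0.0, 0.0]
force: [0.1, -0.6, -1.9]
finger_gap: 0.383
```

Request:
move_arm:
  plan:
    - [[0,0,0,-0.03,-0.1,0,0.9],[0,0,0,-0.05,-0.2,0,0.9],[0,0,0,-0.08,-0.3,0,0.9],[0,0,0,-0.11,-0.4,0,0.9],[0,0,0,-0.14,-0.5,0,0.9],[0,0,0,-0.16,-0.61,0,0.9],[0,0,0,-0.19,-0.71,0,0.9],[0,0,0,-0.21,-0.81,0,0.9]]

```text
t: 49.9
tcp_pos: [0.5617, -0.1443, 0.1353]
tool_rot: [0.206, 0.979, -0.0, 0.0]
force: [-0.0, 0.3, -1.9]
finger_gap: 0.384
```

Request:
move_arm:
  plan:
    - [[0,0,0,-0.03,-0.12,0,0.9],[0,0,0,-0.06,-0.24,0,0.9],[0,0,0,-0.1,-0.36,0,0.9],[0,0,0,-0.13,-0.48,0,0.9],[0,0,0,-0.16,-0.6,0,0.9],[0,0,0,-0.19,-0.71,0,0.9],[0,0,0,-0.22,-0.79,0,0.9],[0,0,0,-0.22,-0.79,0,0.9]]

```text
t: 50.9
tcp_pos: [0.5501, -0.2255, 0.1353]
tool_rot: [0.206, 0.978, -0.0, 0.0]
force: [0.0, 0.3, -1.5]
finger_gap: 0.381
```

```bash
python3 g.py .551 -.2258 .045
```

```text
t 50.9 tcp [ 0.5501 -0.2255  0.1353] need(tool,100mm) [-0.009  0.001  0.903] F [ 0.   0.3 -1.5] gap 0.381
tool axes [[-0.915, 0.404, 0.0], [0.404, 0.915, -0.0], [-0.0, -0.0, -1.0]]
```

Request:
move_arm:
  plan:
    - [[0,0,0,-0.01,0,0.12,0.9],[0,0,0,-0.01,0,0.26,0.9],[0,0,0,-0.01,0,0.42,0.9],[0,0,0,-0.01,0,0.58,0.9],[0,0,0,-0.01,0,0.72,0.9],[0,0,0,-0.01,0,0.83,0.9],[0,0,0,-0.01,0,0.88,0.9],[0,0,0,-0.01,0,0.9,0.9]]

```text
t: 51.9
tcp_pos: [0.551, -0.2252, 0.0451]
tool_rot: [0.206, 0.979, -0.0, 0.0]
force: [-0.2, 0.3, -1.1]
finger_gap: 0.388
```

Request:
move_arm:
  plan:
    - [[0,0,0,0,0,0.01,0.9],[0,0,0,0,0,0.02,0.9],[0,0,0,0,0,0.02,0.9],[0,0,0,0,0,0.02,0.5],[0,0,0,0,0,0.02,0.4],[0,0,0,0,0,0.02,0.35],[0,0,0,0,0,0.02,0.35],[0,0,0,0,0,0.02,0.35]]

```text
t: 52.9
tcp_pos: [0.551, -0.2252, 0.0432]
tool_rot: [0.206, 0.979, 0.0, -0.0]
force: [0.5, -0.4, 0.6]
finger_gap: 0.653
```

Request:
move_arm:
  plan:
    - [[0,0,0,0,0,-0.05,0.35],[0,0,0,0,0,-0.15,0.35],[0,0,0,0,0,-0.28,0.35],[0,0,0,0,0,-0.42,0.35],[0,0,0,0,0,-0.56,0.35],[0,0,0,0,0,-0.7,0.35],[0,0,0,0,0,-0.82,0.35],[0,0,0,0,0,-0.95,0.35]]

```text
t: 53.9
tcp_pos: [0.5509, -0.2251, 0.1391]
tool_rot: [0.206, 0.979, 0.0, -0.0]
force: [-0.4, 0.7, 0.2]
finger_gap: 0.648
```

Request:
move_arm:
  plan:
    - [[0,0,0,0,0.05,-0.12,0.35],[0,0,0,0,0.15,-0.24,0.35],[0,0,0,0,0.28,-0.36,0.35],[0,0,0,0,0.42,-0.48,0.35],[0,0,0,0,0.56,-0.6,0.35],[0,0,0,0,0.7,-0.7,0.35],[0,0,0,0,0.82,-0.7,0.35],[0,0,0,0,0.9,-0.7,0.35]]

```text
t: 54.9
tcp_pos: [0.5873, -0.1418, 0.208]
tool_rot: [0.206, 0.979, 0.0, -0.0]
force: [-0.7, 0.3, -0.8]
finger_gap: 0.648
```

Request:
move_arm:
  plan:
    - [[0,0,0,0,0.1,0,0.35],[0,0,0,0,0.22,0,0.35],[0,0,0,0,0.35,0,0.35],[0,0,0,0,0.5,0,0.35],[0,0,0,0,0.65,0,0.35],[0,0,0,0,0.78,0,0.35],[0,0,0,0,0.85,0,0.35],[0,0,0,0,0.85,0,0.35]]

```text
t: 55.9
tcp_pos: [0.6216, -0.0645, 0.2083]
tool_rot: [0.205, 0.979, -0.0, -0.0]
force: [0.1, 0.3, -0.8]
finger_gap: 0.655
```

```bash
for a in "red .551 -.2258 .008" "blue .572 -.1446 .008" "green .470 -.2054 .008" "yellow .491 -.1242 .008" "bY .458 .115 .003" "bG .540 .1946 .003"; do set -- $a; echo $1; python3 m.py $2 $3 $4;done; python3 - <<'E'
from station import snapshot
import cv2,numpy as np
cv2.imwrite("pics/end.png",np.hstack([cv2.resize(snapshot(n)["img"][:,:,::-1],(400,300)) for n in("scene","side")]))
E
```

```text
red
scene [ 0.5509 -0.2251] 217 0.068
side [ 0.5497 -0.2257] 339 0.0662
blue
scene [ 0.5716 -0.1445] 205 0.0686
side [ 0.5706 -0.1451] 309 0.2883
green
scene [ 0.4706 -0.205 ] 220 0.0682
side [ 0.4697 -0.2059] 325 0.0663
yellow
scene [ 0.4906 -0.1232] 99 0.0588
side [ 0.4891 -0.1232] 301 0.0669
bY
scene [0.4589 0.1157] 206 0.0631
side [0.4576 0.1145] 282 0.0615
bG
scene [0.5405 0.1953] 212 0.0635
side [0.5393 0.1939] 247 0.0615
```

View pics/end.png

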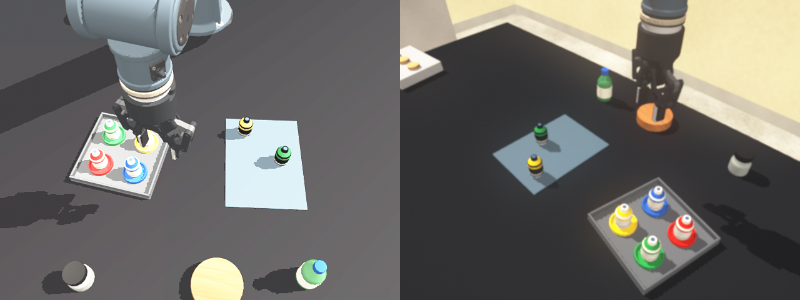

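The final view shows all four white objectives upright in their matching dishes: green (650,245), yellow (622,220), blue (656,200) and red (682,230). The black ones haven't moved, and the gripper is clear.

```bash
python3 -c "
from station import manip;print(manip.sign_off())"
```

```text
the job is handed in; nothing more can be done
None
```

All four white objectives (green, blue, yellow, red) are standing upright in the dishes matching their rings. Each was lowered to the dish floor and released, and I handed the job in at about 56 s; `manip.sign_off()` reports no verdict.

- **Placement:** on the last check, each axis was within about 2 mm of its measured dish centre. The tops read 66–69 mm where 66 mm was expected.
- **Black objectives:** both read within 0.2 mm of their starting positions.
- **Gripper:** it was open and well clear of everything.
- **Where readings disagreed:**
  - The two cameras differ by 1–4 mm, so I averaged them.
  - The first overhead fit of the yellow dish was bad (39.5 mm radius). I took its centre from the square formed by the other three dishes, which matched the side view to about 2 mm.
  - The arm hid part of yellow in the last overhead view and of blue in the last side view. The other camera showed both tops at the right height.

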